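# Set the cup rack's sliding stop in its notch

### The job

Push the sliding stop of the cup rack along its rail toward the cups until its spring pin clicks into the notch of the index clamp, and not past it. Push only on the bare side of the stop plate, away from the cups: do not touch its rubber-faced side or the pin's black knob, and leave the cups and the other things where they stand. Then take the fingers away, with the stop left sitting in the notch.

Things in the scene. Friction and masses are not known exactly. Their poses are not given: they have to be found in the camera images.
- rack: fixed dark wooden cup rack: a board 160 mm (its x) by 380 mm (its y), 12 mm thick, lying on the counter. Origin on the counter under the board, 20 mm behind the board's middle in x (the board spans x -100 to +60, y -190 to +190 mm). Its y axis is the direction in which the stop is pushed; an end plate 62 mm high stands at the y = +184 mm end, a steel rail runs along the front edge at x = -80 mm, a low lip along the back edge
- stop (a joint): travel of the sliding stop along the rack's +y, in m, 0 (far from the end plate) to 0.235. It stays where it is left; sliding it takes about 0.5 N away from the clamp
- push_face (a point): point on the bare aluminium side of the stop plate (the side to push on, facing the rack's -y), at its middle, 60 mm above the counter. The plate stands upright across the board, 104 mm wide along the rack's x, 8 mm thick along y, from 14 to 88 mm above the counter. The axes are those of the rack; push along +y
- pin_line (a point): point on the axis of the spring pin, moving with the stop (not up and down with the pin), 20 mm above the counter over the rail, 80 mm in front (-x) of the plate's middle and 4 mm beyond push_face in y. Seated: level with notch along the rack's y
- pin (a joint): lift of the spring pin in m: 0 when down on its stop away from the clamp, about 0.003 on top of the first ridge, 0 to 0.0005 seated in the notch, about 0.006 on top of the second ridge. A spring of about 4 N presses it down
- notch (a point): seat of the pin between the two ridges of the small dark steel index clamp (40 mm long, brass thumb screw in front) on the rail, 20 mm above the counter; its place varies. First ridge: its ramp starts 16 mm before in y, crest 6.5 mm before, 3 to 6 N to climb; then the push drops to nothing and the pin snaps in by itself. Second ridge: begins at once beyond, crest 8.4 mm past, over 12 N to climb
- bumper: black rubber pad on the cup side (+y side) of the stop plate, 100 mm wide, 18 to 58 mm above the counter, 6 mm thick, moving with the stop; its front face is 10 mm ahead of the middle of the plate in y. Origin: under the middle of the plate, at counter height. Not to be touched by the robot
- knob: black knob, 16 mm wide, on top of the spring pin, 64 to 75 mm above the counter, 80 mm in front (-x) of the plate's middle. Origin: under the middle of the plate, at counter height. Not to be touched by the robot
- cup_a: upturned plain cup 49 mm tall, 59 mm wide, handle to the back, standing loose on the rack nearest the stop, its near wall about 20 to 27 mm from the rubber pad when the stop is seated. Origin under it, on the board
- cup_b: the same cup, behind cup_a toward the end plate
- tamper: loose coffee tamper, 58 mm wide, 84 mm tall, wooden grip, standing behind the rack. Origin under it
- spoon: loose teaspoon, 140 mm long, lying on the counter left of the rack. Origin under its middle

How it is judged (in metres and radians):
On the way:
1. the spring pin rides up onto the first ridge of the clamp (value of joint pin above 0.0015 m and y of pin_line in the frame of notch above -0.02 m).
At the end, for the whole second after the job is handed in: the stop rests with its pin in the notch: pin within 3 mm of the notch along the rail and lifted less than 1.5 mm, the stop at rest (y of pin_line in the frame of notch between -0.003 and 0.003 m and value of joint pin below 0.0015 m and velocity of joint stop between -0.005 and 0.005 m/s); the robot touches nothing.
It fails at once if the stop is pushed past the notch (more than 12 mm) (y of pin_line in the frame of notch above 0.012 m).
It fails at once if the robot touches the rubber-faced side of the stop (contact force between the fingers and bumper above 0.5 N).
It fails at once if the robot touches the pin's knob or lifts the pin by it (contact force between the fingers and knob above 0.5 N or value of joint pin above 0.009 m).
It fails at once if a cup is shifted, tipped or lifted (more than 8 mm) (distance of any of cup_a, cup_b from where it was at the start of the episode above 0.008 m or angle between any of cup_a, cup_b's own z axis and vertical above 0.3 rad).
It fails at once if the tamper or the spoon is disturbed (moved more than 15 mm) (distance of any of tamper, spoon from where it was at the start of the episode above 0.015 m).
It also fails if it takes over 48 s, if anything falls off the work surface, if the arm or the gripper's body presses on something with over 40 N, if the wrist force passes 120 N, or if a joint passes its speed limit or range.

### The arm

A 7-joint arm with a two-finger parallel gripper is mounted at the origin on a cart in front of the work surface, level with it; the furniture and walls round the work are solid. World frame = base frame: x ahead of the robot, y to its left, z up, the work surface at z = 0. Lengths are in m, angles in degrees, forces in N, time in s.
With the tool pointing down it reaches from about 0.425 to 0.875 m from the base axis. Payload 4.7 kg.
Tool frame: the origin (TCP) lies at the very end of the fingers, on their centre line; the grasp point (between the pads) lies 19 mm behind it; z points along the fingers, y is the line along which they close (so a half turn about z gives the same grasp; the last joint's range is limited). The gripper opens to 87 mm and grips with 3 to 60 N. Pads are 19 mm wide; open, the fingers measure 117 mm over their backs; the gripper's body (75 mm by 190 mm) begins 51 mm behind the grasp point.
Start: joints at [-66.858, 18.392, -4.016, 83.108, 1.295, 78.541, -3.26], TCP at [0.247, 0.601, 0.223] pointing down, gripper open.
Joint ranges: [-163.93, 163.93], [-17.29, 119.83], [-79.2, 71.16], [3.27, 140.29], [-89.18, 269.18], [5.43, 117.66], [-154.24, 154.24]. Speed limits (degrees/s): [147.25, 147.25, 180, 180, 180, 180, 180].

### API

Orientations are given as [roll, pitch, yaw] about the fixed x, y, z axes, in that order (R = Rz(yaw) Ry(pitch) Rx(roll)).
In Python, from cell import get_obs, read_camera, sign_off, silhouettes gives the robot as it stands.
- The arm moves only by the tool play_rows, never from a script. Its argument "steps" is a list that holds one entry, the list of rows, each a list of 7 numbers: the shift along the tool's x, y, z in m, then the turn, a rotation vector about the tool's x, y, z in rad, then the finger opening in m, from 0 to 0.087. A call has 1 to 12 rows; each row shifts and turns the commanded pose from where the row before left it, along the tool's axes as they then stand; what a row does not reach is not made up. A row lasts 1/10 s, in which the tool goes at most 50 mm and 8.59 degrees, less where a joint would pass 70% of its speed; a pose out of reach is approached as far as the arm can. A call is refused whole if a number of a shift passes 0.05 or a number of a turn 0.15, either way. A call with a gripper value outside its range is refused whole. The fingers move at their own pace and stop on an object; "force" is the grip in N (left out, the last holds). Time passes only in rows, so rows that do not move let the fingers close. It gives the time, the measured TCP pose, the force, the opening and the grip force at its end, in the units of the state.
- get_obs(): the state, without advancing time (a new reading comes with each control period).
- read_camera(name): name is "side" or "top" or "wrist"; returns a dict with "frame" (420x560x3 uint8, red, green, blue), "intrinsics" (3x3 intrinsics, pixels), "k1" (the pictures are not rectified: a ray, as slopes to the right and down, at radius r is drawn at 1 + k1 r^2 times it, then the intrinsics apply), "view" (4x4, takes a point from world to camera coordinates). Camera axes: x right, y up, looking along -z (the intrinsics and any distortion apply to the point x, -y, -z); pixel columns grow to the right and rows downward; lengths in m; the calibration is good to about 2 mm. A picture is of the moment at which its call begins. There is no depth.
- sign_off(): hands the job in; it is judged then, once.
Trained networks look in the newest picture that a camera, given by its name, has taken for a name from the list of things; names that differ only in an ending like _2 or _b are one class to them, and where a whole thing is asked for, a point or a joint stands for the part that bears it (a point fixed in the world has none). Each returns a list of dicts, best first, with "p" (0 to 1); they miss things now and then, are a little off and sometimes report something else, mostly with a low value. They report only what shows in the picture. A call takes as long as a camera call.
- silhouettes(camera, name): "pixels" (420x560 bool, what is visible of it) and "extent" ([left, top, right, bottom] in pixels, round what is visible of it).
The state is a dict: "time_s": time; "qpos": joint angles; "joint_velocities": joint speeds; "effort": joint torques, N m; "tool_pos": TCP position; "tool_rot": TCP orientation; "force": force on the tool from outside, world axes, zero at the start; "wrist_torque": the same for the moment, N m; "grip_width": finger opening in m; "grasp_force": force on a finger pad.
Only numpy, scipy, OpenCV 4.12 (cv2) and the standard library are available. Lean on these libraries where they do the work, as an engineer would, in place of code of your own. Each camera call takes 0.05 s, during which the arm holds its last target. There are 200 camera calls.

## Working session

There is one attempt and no reset: what is moved stays moved. The work goes in short steps, Python scripts to look and compute and a tool call to move; the robot and the scene stay as the last step left them, time stands still between calls to the robot, and variables do not carry over. Pictures are saved under pics/ and viewed, at most 10 in all, crops included, and the job is handed in when it is done.

Besides the shell and the picture viewer there is one more tool, called after ">>>" by a JSON object that holds its "method" and its "body", one argument or row to a line. play_rows: Moves the arm, as the interface text tells. Its arguments: {"type":"object","properties":{"steps":{"type":"array","items":{"type":"array","items":{"type":"array","items":{"type":"number"}}}},"force":{"type":"number"}},"required":["steps"]}

```bash
mkdir -p pics; cat > h.py <<'E'
import numpy as np, cv2
from cell import *
def shot(n,f=None):
    c=read_camera(n)
    if f: cv2.imwrite('pics/'+f,c['frame'][:,:,::-1])
    return c
def ray(c,u,v):
    K=c['intrinsics'];d=np.array([(u-K[0,2])/K[0,0],(v-K[1,2])/K[1,1]]);s=d.copy()
    for _ in range(20): s=d/(1+c['k1']*(s@s))
    V=c['view'];R=V[:3,:3];o=-R.T@V[:3,3]
    return o,R.T@np.array([s[0],-s[1],-1])
def atz(c,u,v,z):
    o,d=ray(c,u,v);return o+d*(z-o[2])/d[2]
def proj(c,p):
    q=c['view'][:3,:3]@np.array(p)+c['view'][:3,3];s=np.array([q[0],-q[1]])/-q[2]
    s=s*(1+c['k1']*(s@s));K=c['intrinsics'];return np.array([K[0,0]*s[0]+K[0,2],K[1,1]*s[1]+K[1,2]])
E
python3 - <<'E'
from h import *
o=get_obs();print(o['tool_pos'],o['tool_rot'],o['time_s'],o['force'])
a=shot('top','t1.png');b=shot('side','s1.png')
for c in(a,b):
    V=c['view'];print((-V[:3,:3].T@V[:3,3]).round(3))
E
```

```text
[0.24682575 0.60071715 0.22145928] [-1.79890948e+02  4.59808559e-03  1.57669049e+02] 0.0 [ 0.68789054  0.24828826 -0.26401386]
[0.311 0.047 1.213]
[0.582 0.823 0.547]
```

View pics/t1.png

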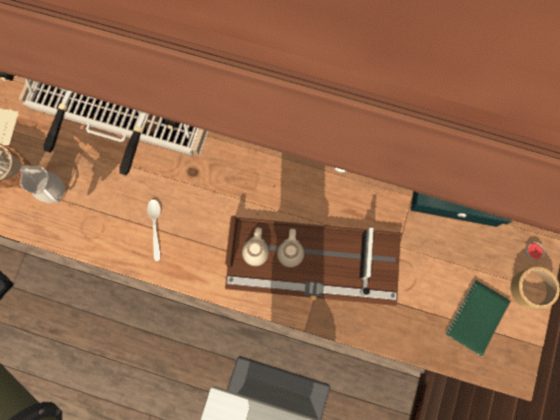

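View pics/s1.png

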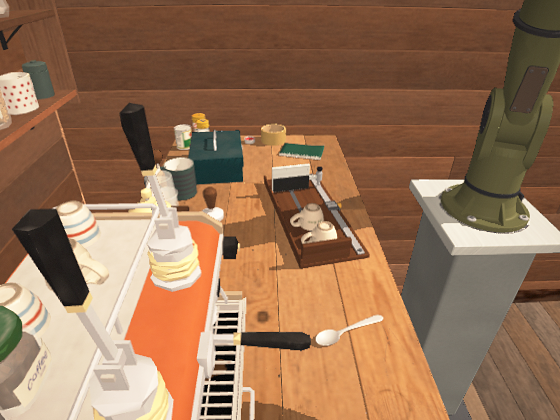

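The top view shows the rack at about (228–400, 217–302), the stop plate at (368,253), the knob near (366,291), the clamp near (314,289), and the cups at (255,250) and (290,250). The side view shows the stop's bare face pointing away, toward −y world.

```bash
python3 - <<'E'
from h import *
c=shot('top');f=c['frame'][205:315,220:410,::-1]
cv2.imwrite('pics/t2.png',cv2.resize(f,None,fx=4.2,fy=4.2,interpolation=cv2.INTER_CUBIC))
for n in('stop','rack','knob','notch','cup_a','pin','tamper','spoon'):
    for r in silhouettes('top',n)[:2]:
        m=r['pixels'];ys,xs=np.nonzero(m)
        print(n,round(r['p'],2),r['extent'],cv2.boxPoints(cv2.minAreaRect(np.c_[xs,ys].astype(np.float32))).round(1).tolist() if len(xs) else '')
for p in((234,217),(400,233),(227,287),(396,301)): print(atz(c,*p,.012).round(4))
E
```

```text
stop 0.64 [359.4, 226.7, 370.2, 294.2] [[357.20001220703125, 293.70001220703125], [362.0, 227.39999389648438], [372.6000061035156, 228.10000610351562], [367.79998779296875, 294.5]]
stop 0.58 [362.7, 285.4, 370.3, 294.5] [[362.0, 287.0], [369.0, 287.0], [369.0, 295.0], [362.0, 295.0]]
rack 0.8 [225.4, 215.7, 398.8, 306.5] [[222.89999389648438, 289.8999938964844], [229.5, 215.60000610351562], [402.20001220703125, 230.6999969482422], [395.70001220703125, 305.0]]
rack 0.42 [364.2, 285.0, 373.0, 294.1] [[362.0, 288.0], [369.0, 288.0], [369.0, 293.0], [362.0, 293.0]]
knob 0.48 [361.7, 284.9, 369.5, 293.4] [[360.5, 290.5], [365.0, 286.0], [369.5, 290.5], [365.0, 295.0]]
notch 0.69 [306.2, 278.9, 327.9, 302.7] [[305.0, 281.0], [323.0, 281.0], [323.0, 299.0], [305.0, 299.0]]
cup_a 0.56 [244.1, 224.6, 268.9, 267.6] [[237.39999389648438, 255.89999389648438], [257.3999938964844, 225.89999389648438], [278.79998779296875, 240.1999969482422], [258.79998779296875, 270.20001220703125]]
spoon 0.97 [148.6, 202.9, 160.5, 259.8] [[147.0, 200.0], [159.0, 200.0], [159.0, 260.0], [147.0, 260.0]]
spoon 0.69 [278.4, 228.2, 304.2, 267.8] [[270.0, 236.60000610351562], [294.20001220703125, 226.6999969482422], [308.0, 260.20001220703125], [283.79998779296875, 270.20001220703125]]
[0.5157 0.2237 0.012 ]
[ 0.5898 -0.1441  0.012 ]
[0.3618 0.1898 0.012 ]
[ 0.4409 -0.1734  0.012 ]
```

View pics/t2.png

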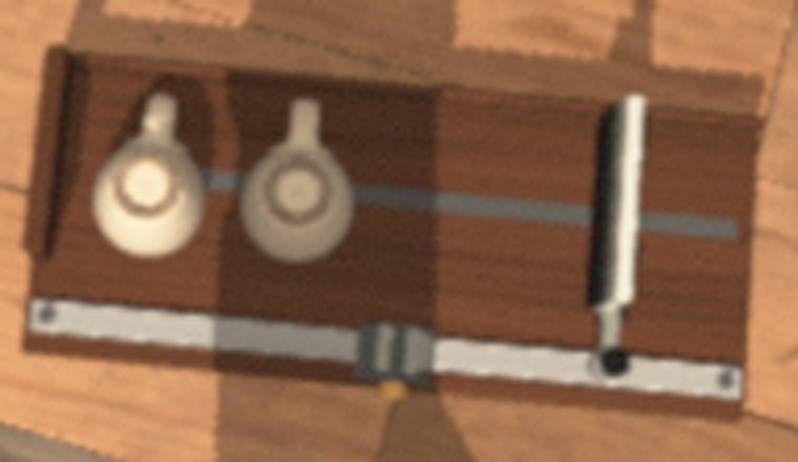

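```bash
python3 - <<'E'
from h import *
c=shot('top')
P=lambda u,v,z:atz(c,220+u/4.2,205+v/4.2,z)
a,b=P(45,316,.02),P(727,379,.02)
y=(a-b);y/=np.linalg.norm(y);x=np.array([y[1],-y[0],0]);print('yaw',np.degrees(np.arctan2(-y[0],y[1])), np.linalg.norm(a-b))
pts=dict(railL=(a),railR=b,knob=P(613,362,.075),notch=P(398,352,.03),cl0=P(357,350,.03),cl1=P(433,355,.03),pb=P(646,95,.088),pf=P(632,303,.088),bL=P(25,350,.012),bR=P(741,415,.012),bBR=P(755,115,.012),bBL=P(60,50,.012),cupA=P(297,190,.06))
for k,p in pts.items(): print(k,p.round(4),'rack xy',(p-b)@x,(p-b)@y)
E
```

```text
yaw 11.73129565495039 0.3557504261099759
railL [0.3779 0.1856 0.02  ] rack xy -3.8192483349324e-18 0.3557504261099759
railR [ 0.4502 -0.1627  0.02  ] rack xy 0.0 0.0
knob [ 0.4354 -0.0968  0.075 ] rack xy -0.0010488509779126784 0.0675586525372969
notch [0.413  0.0049 0.03  ] rack xy -0.002357258473798888 0.17162433518373493
cl0 [0.4078 0.0254 0.03  ] rack xy -0.0032706904339939286 0.1927313525752006
cl1 [ 0.4168 -0.0128  0.03  ] rack xy -0.002240703917924063 0.15355858416220283
pb [ 0.5672 -0.0762  0.088 ] rack xy 0.1321129363848313 0.060914455561301525
pf [ 0.4646 -0.0965  0.088 ] rack xy 0.027526559770434018 0.06188011591556104
bL [0.3584 0.1911 0.012 ] rack xy -0.017980833508207828 0.3650307632107124
bR [ 0.4352 -0.1758  0.012 ] rack xy -0.01729343583616214 -0.00979409799253658
bBR [ 0.591  -0.1432  0.012 ] rack xy 0.14182253044505042 -0.009565963960914428
bBL [0.5161 0.2232 0.012 ] rack xy 0.14303118531307493 0.3644126838342106
cupA [0.474  0.0781 0.06  ] rack xy 0.07231148902620732 0.23092908093437525
```

>>> {"method": "play_rows", "body": {
  "steps": [
    [[0,0,0,0,0,0.122,0],[0,0,0,0,0,0.122,0],[0,0,0,0,0,0.122,0],[0,0,0,0,0,0.122,0],[0,0,0,0,0,0.122,0],[0,0,0,0,0,0.122,0],[0,0,0,0,0,0.122,0],[0,0,0,0,0,0.122,0],[0,0,0,0,0,0,0],[0,0,0,0,0,0,0]]
  ]
}}

```text
time_s: 1.6
tool_pos: [0.247, 0.6013, 0.2226]
tool_rot: [180.0, 0.0, 101.9]
force: [0.8, 0.7, 0.0]
grip_width: 0.0154
grasp_force: 0.0
```

>>> {"method": "play_rows", "body": {
  "steps": [
    [[-0.038,0.0062,0,0,0,0,0],[-0.038,0.0062,0,0,0,0,0],[-0.038,0.0062,0,0,0,0,0],[-0.038,0.0062,0,0,0,0,0],[-0.038,0.0062,0,0,0,0,0],[-0.038,0.0062,0,0,0,0,0],[-0.038,0.0062,0,0,0,0,0],[-0.038,0.0062,0,0,0,0,0],[-0.038,0.0062,0,0,0,0,0],[-0.038,0.0062,0,0,0,0,0]]
  ]
}}

```text
time_s: 2.6
tool_pos: [0.3855, 0.2403, 0.2229]
tool_rot: [180.0, -0.0, 101.9]
force: [0.5, 0.1, 0.4]
grip_width: 0.0006
grasp_force: 0.0
```

>>> {"method": "play_rows", "body": {
  "steps": [
    [[-0.038,0.0062,0,0,0,0,0],[-0.038,0.0062,0,0,0,0,0],[-0.038,0.0062,0,0,0,0,0],[-0.038,0.0062,0,0,0,0,0],[-0.038,0.0062,0,0,0,0,0],[-0.038,0.0062,0,0,0,0,0],[-0.038,0.0062,0,0,0,0,0],[-0.038,0.0062,0,0,0,0,0],[-0.038,0.0062,0,0,0,0,0],[-0.038,0.0062,0,0,0,0,0],[0,0,0,0,0,0,0],[0,0,0,0,0,0,0]]
  ]
}}

```text
time_s: 3.8
tool_pos: [0.523, -0.1185, 0.2225]
tool_rot: [-180.0, 0.0, 101.7]
force: [-0.7, 1.0, 0.1]
grip_width: 0.0003
grasp_force: 0.0
```

```bash
python3 - <<'E'
from h import *
c=shot('wrist','w1.png')
V=c['view'];print((-V[:3,:3].T@V[:3,3]).round(3),c['k1'])
E
```

```text
[ 0.508 -0.042  0.385] -0.08461019926990028
```

View pics/w1.png

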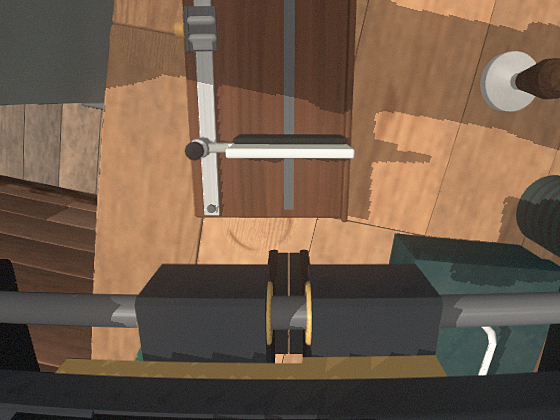

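```bash
python3 - <<'E'
from h import *
c=shot('wrist')
f=c['frame'][0:225,160:370,::-1]
cv2.imwrite('pics/w2.png',cv2.resize(f,None,fx=2.6,fy=2.6,interpolation=cv2.INTER_CUBIC))
t=shot('top')
for p in((413,190),(413,212),(508,222)):
  for z in(0,.1): print(p,z,atz(t,*p,z).round(3))
E
```

```text
(413, 190) 0 [ 0.699 -0.15   0.   ]
(413, 190) 0.1 [ 0.667 -0.134  0.1  ]
(413, 212) 0 [ 0.649 -0.162  0.   ]
(413, 212) 0.1 [ 0.621 -0.145  0.1  ]
(508, 222) 0 [ 0.69  -0.377  0.   ]
(508, 222) 0.1 [ 0.659 -0.342  0.1  ]
```

View pics/w2.png

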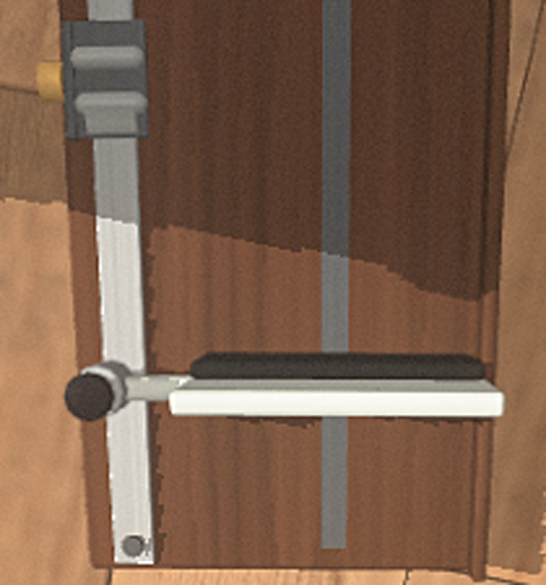

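```bash
python3 - <<'E'
from h import *
c=shot('wrist')
P=lambda u,v,z:atz(c,160+u/2.6,v/2.6,z)
th=np.radians(11.73);x=np.array([np.cos(th),np.sin(th),0]);y=np.array([-np.sin(th),np.cos(th),0])
T=np.array(get_obs()['tool_pos']);print(T)
for k,p in dict(knob=P(90,395,.075),notch=P(105,82,.024),c1=P(105,101,.024),c2=P(105,57,.027),cl0=P(105,137,.02),cl1=P(105,19,.02),faceL=P(170,415,.088),faceL2=P(170,392,.088),faceR=P(503,415,.088),faceR2=P(503,392,.088),screw=P(133,545,.02)).items(): print(k,p.round(4),'rel TCP x,y',((p-T)@x).round(4),((p-T)@y).round(4))
E
```

```text
[ 0.52309491 -0.11600767  0.22254279]
knob [ 0.4386 -0.0949  0.075 ] rel TCP x,y -0.0784 0.0378
notch [0.4159 0.0062 0.024 ] rel TCP x,y -0.0801 0.1415
c1 [ 0.4169 -0.      0.024 ] rel TCP x,y -0.0804 0.1351
c2 [0.4153 0.014  0.027 ] rel TCP x,y -0.0791 0.1492
cl0 [ 0.4179 -0.0117  0.02  ] rel TCP x,y -0.0818 0.1235
cl1 [0.4114 0.0275 0.02  ] rel TCP x,y -0.0802 0.1632
faceL [ 0.467  -0.0937  0.088 ] rel TCP x,y -0.0504 0.0332
faceL2 [ 0.4658 -0.0867  0.088 ] rel TCP x,y -0.0501 0.0404
faceR [ 0.5681 -0.0724  0.088 ] rel TCP x,y 0.053 0.0336
faceR2 [ 0.5663 -0.0654  0.088 ] rel TCP x,y 0.0526 0.0407
screw [ 0.4515 -0.16    0.02  ] rel TCP x,y -0.079 -0.0285
```

Travel to the notch is about 104 mm. I'll descend just behind the plate.

>>> {"method": "play_rows", "body": {
  "steps": [
    [[0.006,-0.0075,0,0,0,0,0],[0.006,-0.0075,0,0,0,0,0],[0,0,0.02,0,0,0,0],[0,0,0.02,0,0,0,0],[0,0,0.02,0,0,0,0],[0,0,0.02,0,0,0,0],[0,0,0.02,0,0,0,0],[0,0,0.02,0,0,0,0],[0,0,0.02,0,0,0,0],[0,0,0.016,0,0,0,0],[0,0,0.016,0,0,0,0],[0,0,0,0,0,0,0]]
  ]
}}

```text
time_s: 5.2
tool_pos: [0.5037, -0.1075, 0.049]
tool_rot: [-179.8, -0.1, 101.8]
force: [0.1, -0.6, 0.1]
grip_width: 0.0007
grasp_force: 0.0
```

```bash
python3 - <<'E'
from h import *
shot('wrist','w3.png');o=get_obs();print(o['tool_pos'],o['force'])
E
```

```text
[ 0.50476056 -0.10792717  0.05012592] [-0.0983064  -0.51925037  0.03424782]
```

View pics/w3.png

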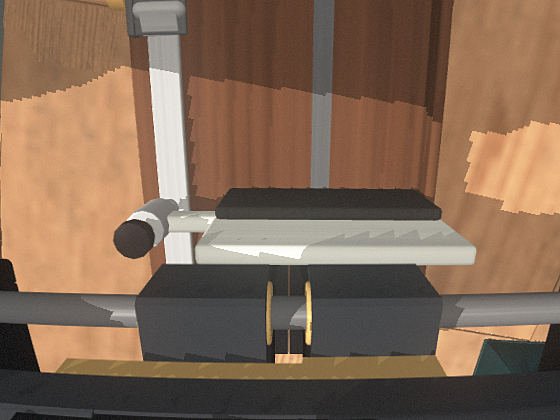

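Gap to the plate is about 12 mm, and the knob and cup side are clear. I'll push in slow steps.

>>> {"method": "play_rows", "body": {
  "steps": [
    [[0.005,0,0,0,0,0,0],[0.005,0,0,0,0,0,0],[0.005,0,0,0,0,0,0],[0.005,0,0,0,0,0,0],[0.005,0,0,0,0,0,0],[0.005,0,0,0,0,0,0],[0.005,0,0,0,0,0,0],[0.005,0,0,0,0,0,0],[0.005,0,0,0,0,0,0],[0.005,0,0,0,0,0,0]]
  ]
}}

```text
time_s: 6.25
tool_pos: [0.4958, -0.0595, 0.0505]
tool_rot: [180.0, 0.0, 101.7]
force: [0.4, 0.0, 0.3]
grip_width: 0.0005
grasp_force: 0.3
```

>>> {"method": "play_rows", "body": {
  "steps": [
    [[0.005,0,0,0,0,0,0],[0.005,0,0,0,0,0,0],[0.005,0,0,0,0,0,0],[0.005,0,0,0,0,0,0],[0.005,0,0,0,0,0,0],[0.004,0,0,0,0,0,0],[0.003,0,0,0,0,0,0],[0.002,0,0,0,0,0,0],[0.001,0,0,0,0,0,0],[0,0,0,0,0,0,0],[0,0,0,0,0,0,0]]
  ]
}}

```text
time_s: 7.35
tool_pos: [0.4886, -0.0257, 0.0505]
tool_rot: [-180.0, -0.0, 101.7]
force: [-0.2, -0.2, 0.3]
grip_width: 0.0003
grasp_force: 0.0
```

```bash
python3 - <<'E'
from h import *
c=shot('top');f=c['frame'][205:315,220:410,::-1]
cv2.imwrite('pics/t3.png',cv2.resize(f,None,fx=4.2,fy=4.2,interpolation=cv2.INTER_CUBIC))
w=shot('wrist')
cv2.imwrite('pics/w4.png',w['frame'][:,:,::-1])
o=get_obs();print(o['tool_pos'],o['force'],o['time_s'])
E
```

```text
[ 0.48864126 -0.02576939  0.05052058] [-0.1312428  -0.80231565 -0.43482028] 7.45
```

View pics/w4.png

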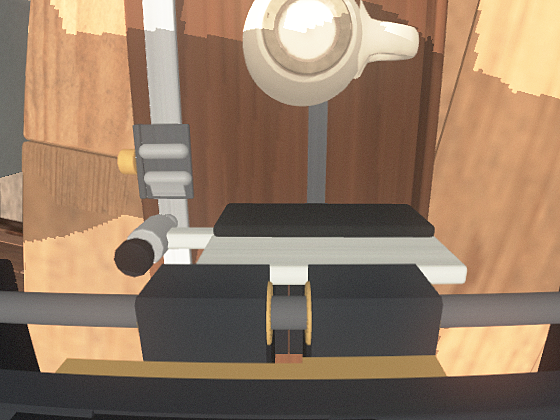

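```bash
python3 - <<'E'
from h import *
c=shot('wrist')
th=np.radians(11.73);x=np.array([np.cos(th),np.sin(th),0]);y=np.array([-np.sin(th),np.cos(th),0])
T=np.array(get_obs()['tool_pos']);print(T)
for k,p in dict(knob=atz(c,135,257,.075),c1=atz(c,167,183,.024),c2=atz(c,165,152,.027),cl0=atz(c,165,198,.02),cl1=atz(c,162,124,.02),face=atz(c,445,283,.088),face2=atz(c,445,265,.088)).items(): print(k,((p-T)@x).round(4),((p-T)@y).round(4))
print(((np.array([.4159,.0062,0])-T)@y).round(4),((np.array([.4386,-.0949,0])-T)@y).round(4))
E
```

```text
[ 0.48867114 -0.0257876   0.050553  ]
knob -0.0625 0.0171
c1 -0.0633 0.0372
c2 -0.062 0.0539
cl0 -0.0665 0.028
cl1 -0.0647 0.0675
face 0.0605 0.012
face2 0.0595 0.0195
0.0461 -0.0575
```

Remaining travel is about 29 mm, with the ramp in about 13 mm and the crest in about 22.5 mm.

>>> {"method": "play_rows", "body": {
  "steps": [
    [[0.003,0,0,0,0,0,0],[0.003,0,0,0,0,0,0],[0.002,0,0,0,0,0,0],[0.002,0,0,0,0,0,0],[0.001,0,0,0,0,0,0],[0.001,0,0,0,0,0,0],[0.001,0,0,0,0,0,0],[0,0,0,0,0,0,0]]
  ]
}}

```text
time_s: 8.3
tool_pos: [0.4861, -0.0127, 0.0506]
tool_rot: [180.0, -0.0, 101.8]
force: [-0.3, -0.4, -1.0]
grip_width: 0.0005
grasp_force: 0.0
```

>>> {"method": "play_rows", "body": {
  "steps": [
    [[0.001,0,0,0,0,0,0],[0.001,0,0,0,0,0,0],[0.001,0,0,0,0,0,0],[0,0,0,0,0,0,0]]
  ]
}}

```text
time_s: 8.7
tool_pos: [0.4856, -0.0104, 0.0506]
tool_rot: [180.0, 0.0, 101.7]
force: [0.7, -1.8, 0.5]
grip_width: 0.0006
grasp_force: 1.0
```

>>> {"method": "play_rows", "body": {
  "steps": [
    [[0.001,0,0,0,0,0,0],[0.001,0,0,0,0,0,0],[0,0,0,0,0,0,0]]
  ]
}}

```text
time_s: 9.0
tool_pos: [0.4854, -0.0096, 0.0506]
tool_rot: [180.0, 0.1, 101.7]
force: [2.0, -5.7, -1.4]
grip_width: 0.0005
grasp_force: 2.9
```

>>> {"method": "play_rows", "body": {
  "steps": [
    [[0.001,0,0,0,0,0,0],[0.001,0,0,0,0,0,0],[0,0,0,0,0,0,0]]
  ]
}}

```text
time_s: 9.3
tool_pos: [0.4852, -0.0081, 0.0506]
tool_rot: [180.0, 0.2, 101.7]
force: [2.2, -5.6, -1.9]
grip_width: 0.0006
grasp_force: 3.3
```

>>> {"method": "play_rows", "body": {
  "steps": [
    [[0.001,0,0,0,0,0,0],[0.001,0,0,0,0,0,0],[0,0,0,0,0,0,0]]
  ]
}}

```text
time_s: 9.6
tool_pos: [0.4848, -0.0065, 0.0507]
tool_rot: [180.0, 0.2, 101.7]
force: [2.0, -6.8, -1.9]
grip_width: 0.0006
grasp_force: 3.7
```

>>> {"method": "play_rows", "body": {
  "steps": [
    [[0.001,0,0,0,0,0,0],[0,0,0,0,0,0,0]]
  ]
}}

```text
time_s: 9.8
tool_pos: [0.4845, -0.005, 0.0506]
tool_rot: [180.0, 0.1, 101.7]
force: [2.3, -5.4, -0.5]
grip_width: 0.0002
grasp_force: 3.0
```

>>> {"method": "play_rows", "body": {
  "steps": [
    [[0.001,0,0,0,0,0,0],[0,0,0,0,0,0,0]]
  ]
}}

```text
time_s: 10.0
tool_pos: [0.4842, -0.0033, 0.0506]
tool_rot: [180.0, 0.1, 101.7]
force: [1.7, -4.5, -1.4]
grip_width: 0.0005
grasp_force: 2.4
```

>>> {"method": "play_rows", "body": {
  "steps": [
    [[0.001,0,0,0,0,0,0],[0,0,0,0,0,0,0]]
  ]
}}

```text
time_s: 10.2
tool_pos: [0.4837, -0.001, 0.0506]
tool_rot: [180.0, -0.0, 101.7]
force: [1.4, -2.1, -0.8]
grip_width: 0.0008
grasp_force: 1.4
```

>>> {"method": "play_rows", "body": {
  "steps": [
    [[0,0,0,0,0,0,0],[0,0,0,0,0,0,0]]
  ]
}}

```text
time_s: 10.4
tool_pos: [0.4836, -0.0008, 0.0506]
tool_rot: [180.0, -0.0, 101.8]
force: [1.4, -2.0, 0.0]
grip_width: 0.0007
grasp_force: 1.2
```

```bash
python3 - <<'E'
from h import *
w=shot('wrist','w5.png')
o=get_obs();print(o['tool_pos'],o['force'],o['time_s'])
E
```

```text
[ 0.48366333 -0.00080312  0.05058811] [ 1.48419623 -1.76838134 -1.08597896] 10.45
```

View pics/w5.png

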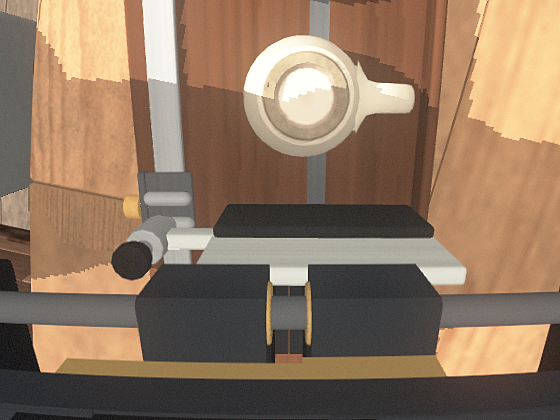

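The plate is still in contact, with the pin on the first ridge near its crest at about (160,225) and the cup untouched. I'll nudge further.

>>> {"method": "play_rows", "body": {
  "steps": [
    [[0.001,0,0,0,0,0,0],[0,0,0,0,0,0,0]]
  ]
}}

```text
time_s: 10.65
tool_pos: [0.4834, 0.0006, 0.0506]
tool_rot: [180.0, -0.1, 101.8]
force: [0.9, -0.6, 0.3]
grip_width: 0.0003
grasp_force: 0.3
```

```bash
cat > m.py <<'E'
from h import *
a=cv2.imread('pics/w5.png',0);b=cv2.cvtColor(shot('wrist')['frame'],cv2.COLOR_RGB2GRAY)
for n,(u0,v0,u1,v1) in dict(knob=(105,235,155,285),plateR=(420,225,475,290),clamp=(130,165,195,215)).items():
    r=cv2.matchTemplate(b[v0-25:v1+25,u0-25:u1+25],a[v0:v1,u0:u1],cv2.TM_CCOEFF_NORMED)
    _,s,_,l=cv2.minMaxLoc(r);print(n,round(s,2),l[0]-25,l[1]-25)
o=get_obs();print(o['tool_pos'],o['force'],o['joint_velocities'].__abs__().max() if hasattr(o['joint_velocities'],'max') else '')
E
python3 m.py
```

```text
knob 0.97 0 0
plateR 1.0 0 0
clamp 0.97 0 2
[0.48327473 0.00059894 0.05058664] [-0.29300659 -0.02118414 -0.5078047 ] 0.12348409402867949
```

>>> {"method": "play_rows", "body": {
  "steps": [
    [[0.001,0,0,0,0,0,0],[0,0,0,0,0,0,0],[0,0,0,0,0,0,0]]
  ]
}}

```text
time_s: 11.0
tool_pos: [0.4829, 0.0012, 0.0505]
tool_rot: [-180.0, -0.0, 101.8]
force: [-0.1, 0.7, 0.5]
grip_width: 0.0004
grasp_force: 0.0
```

```bash
python3 m.py
```

```text
knob 0.97 1 -1
plateR 0.98 0 0
clamp 0.98 1 4
[0.48297745 0.00116533 0.05049156] [-0.08623296 -0.61301915 -0.69298568] 0.21107963414813588
```

```bash
python3 - <<'E'
from h import *
w=shot('wrist');cv2.imwrite('pics/w6.png',cv2.resize(w['frame'][160:300,90:290,::-1],None,fx=4,fy=4,interpolation=cv2.INTER_CUBIC))
E
```

```text
(no output)
```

View pics/w6.png

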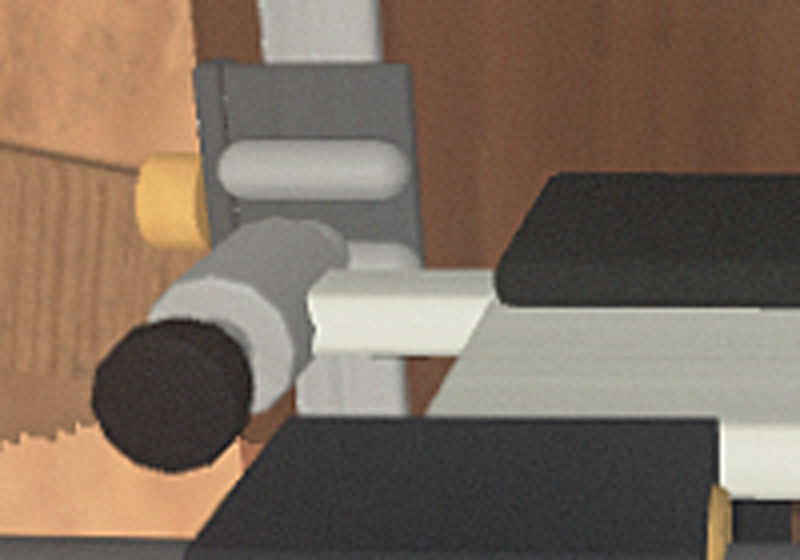

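```bash
python3 - <<'E'
from h import *
c=shot('wrist')
th=np.radians(11.73);x=np.array([np.cos(th),np.sin(th),0]);y=np.array([-np.sin(th),np.cos(th),0])
T=np.array(get_obs()['tool_pos'])
for k,(u,v,zs) in dict(knob=(172,395,(.072,.075,.078)),c1=(380,255,(.024,.022)),c2=(310,170,(.027,.024)),far=(310,64,(.02,.024)),face=(760,500,(.088,.087))).items():
    for z in zs:
        p=atz(c,90+u/4,160+v/4,z); print(k,z,((p-T)@x).round(4),((p-T)@y).round(4))
E
```

```text
knob 0.072 -0.0648 0.015
knob 0.075 -0.0634 0.0163
knob 0.078 -0.062 0.0176
c1 0.024 -0.0555 0.0147
c1 0.022 -0.0561 0.014
c2 0.027 -0.063 0.0274
c2 0.024 -0.064 0.0266
far 0.02 -0.0641 0.0402
far 0.024 -0.0627 0.041
face 0.088 -0.0025 0.0117
face 0.087 -0.0025 0.0111
```

>>> {"method": "play_rows", "body": {
  "steps": [
    [[0.001,0,0,0,0,0,0],[0,0,0,0,0,0,0],[0,0,0,0,0,0,0]]
  ]
}}

```text
time_s: 11.45
tool_pos: [0.483, 0.0018, 0.0505]
tool_rot: [-180.0, -0.0, 101.8]
force: [0.4, -0.6, -0.5]
grip_width: -0.0
grasp_force: 0.0
```

```bash
python3 m.py
```

```text
knob 0.97 1 -2
plateR 0.98 0 -1
clamp 0.97 1 5
[0.48304412 0.00180386 0.05058414] [ 0.557352   -0.30628314 -0.50046548] 0.09632586746558648
```

>>> {"method": "play_rows", "body": {
  "steps": [
    [[0.001,0,0,0,0,0,0],[0,0,0,0,0,0,0],[0,0,0,0,0,0,0]]
  ]
}}

```text
time_s: 11.8
tool_pos: [0.4828, 0.0028, 0.0506]
tool_rot: [180.0, -0.0, 101.7]
force: [-0.6, 0.7, 1.2]
grip_width: 0.0005
grasp_force: 0.0
```

```bash
python3 m.py
```

```text
knob 0.94 2 -5
plateR 0.95 -1 -2
clamp 0.95 1 7
[0.48284186 0.00276619 0.05057649] [ 0.22538428 -0.25887006  0.96390319] 0.04763978030419249
```

>>> {"method": "play_rows", "body": {
  "steps": [
    [[0,0,0,0,0,0,0],[0,0,0,0,0,0,0],[0,0,0,0,0,0,0],[0,0,0,0,0,0,0],[0,0,0,0,0,0,0]]
  ]
}}

```text
time_s: 12.35
tool_pos: [0.4828, 0.0027, 0.0505]
tool_rot: [180.0, -0.0, 101.7]
force: [-0.3, -0.5, 0.1]
grip_width: 0.0005
grasp_force: 0.0
```

```bash
python3 m.py
```

```text
knob 0.94 2 -5
plateR 0.95 -1 -2
clamp 0.95 1 7
[0.48285225 0.00272543 0.05059012] [ 0.231414   -0.04124212 -0.14519054] 0.06986420729655776
```

The knob has dropped about 3 mm and the stop has moved ahead of the finger, so the pin has clicked in. I'll back away and lift.

>>> {"method": "play_rows", "body": {
  "steps": [
    [[-0.002,0,0,0,0,0,0],[-0.004,0,0,0,0,0,0],[-0.008,0,0,0,0,0,0],[-0.01,0,0,0,0,0,0],[-0.01,0,0,0,0,0,0],[0,0,-0.02,0,0,0,0],[0,0,-0.03,0,0,0,0],[0,0,-0.03,0,0,0,0],[0,0,-0.03,0,0,0,0],[0,0,-0.03,0,0,0,0],[0,0,-0.03,0,0,0,0],[0,0,0,0,0,0,0]]
  ]
}}

```text
time_s: 13.6
tool_pos: [0.4924, -0.0316, 0.2246]
tool_rot: [179.6, -0.0, 101.7]
force: [0.8, -0.7, 0.0]
grip_width: 0.0007
grasp_force: 0.0
```

```bash
python3 - <<'E'
from h import *
w=shot('wrist');cv2.imwrite('pics/w7.png',cv2.resize(w['frame'][0:225,160:370,::-1],None,fx=2.6,fy=2.6,interpolation=cv2.INTER_CUBIC))
E
```

```text
(no output)
```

View pics/w7.png

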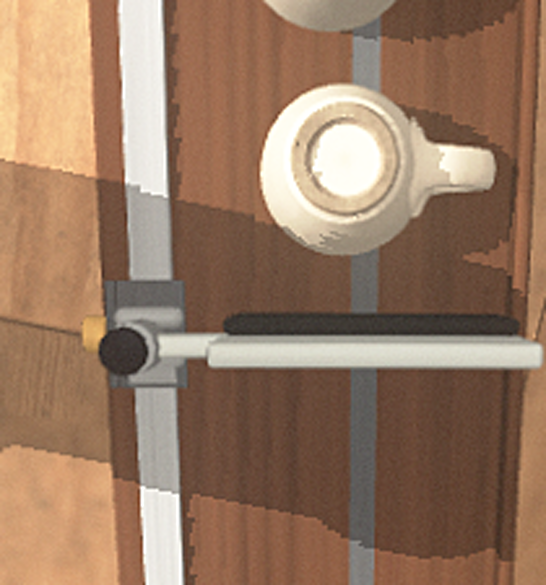

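```bash
python3 - <<'E'
from h import *
c=shot('wrist')
th=np.radians(11.73);y=np.array([-np.sin(th),np.cos(th),0])
P=lambda u,v,z:atz(c,160+u/2.6,v/2.6,z)@y
n=(P(145,387,.02)+P(145,281,.02))/2-.0018
print('knob-notch',P(123,350,.075)-n,'face+4',P(300,368,.088)+.004-n, 'ridge2-.0084',P(150,313,.027)-.0084-n)
E
```

```text
knob-notch 0.0006369904497523227 face+4 -5.0618106771316285e-05 ridge2-.0084 0.0016229311835394972
```

The pin is within about 1 mm of the notch and the cups are in place, so I'm handing in.

```bash
python3 -c "
from cell import *
print(sign_off())"
```

```text
the job is handed in; nothing more can be done
None
```

I pushed the stop into the clamp's notch: its pin dropped in and measured within about 1 mm of the seat. The fingers are withdrawn, the cups showed no movement in the final view, and the job is handed in; no verdict came back.

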